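# Snap the dust cap onto the inhaler spacer and keep it pressed

## Task

Slide the white dust cap out through the open end of its keeper (the lips over its flange stop it from being lifted out), set it squarely over the mouthpiece of the inhaler spacer that stands upright in its stand, and press it straight down until it clicks fully home on the soft seal. Keep pressing after the click and do not let go: the job finishes with the gripper still on the cap, pushing it down firmly with about 10 N (anything from 8 to 15 N is fine). Leave the other things on the table where they are.

Things in the scene. Friction and masses are not known exactly. Their poses are not given: they have to be found in the camera images.
- cap: the dust cap: white plastic cup, open below, 36 mm tall, 41 mm across outside (grip it here), flat closed top. Round flange at its lower edge, 56 mm across, 3.5 mm thick; the flange's 29 mm hole is the snap lip, the bore above it is 35 mm wide, to 32 mm above the underside. About 30 g. Origin: centre of its underside, z up. It starts upright, standing on the keeper's 4 mm floor
- cap_top (a point): centre of the cap's flat top face, 36 mm above its underside
- keeper: fixed grey channel 100 mm long (x), 76 mm wide (y), 12.5 mm high, closed at its +x end, open at -x (roughly towards the robot). Origin: centre of underside. Floor 4 mm thick, inside width 60 mm; two lips over it (underside at 9.5 mm, top at 12.5 mm) leave a slot 46 mm wide for the cap's cup. The cap slides out along its -x
- keeper_mouth (a point): middle of the keeper's open end, on its floor, 50 mm from the keeper's origin along its -x. The cap's flange is clear of the lips once the cap's origin is 28 mm or more outside this point
- spacer: the inhaler spacer: tube 52 mm wide standing in a fixed grey foot 90 mm wide, cannot move or tip. Origin: centre of the foot's underside. On top, on its vertical centre line, the mouthpiece: a stud 25 mm in diameter with a tip tapered to 16 mm, round which four sprung bumps stand out to 33 mm across, 130 mm above the table
- stud_tip (a point): centre of the mouthpiece's tip, 149 mm above the table, 27 mm above the seat
- seat (a point): on the spacer's centre line, 122 mm above the table: where the cap's underside lies when fully home, the top of the unsquashed seal. Pressing down, the snap lip meets the bumps with the cap's underside about 15 mm above here and passes them with a push of about 6 to 15 N; about 10 mm above here the resistance starts to drop, and below 6 mm the cap pulls itself down (click)
- seal: black rubber seal ring round the foot of the mouthpiece, 48 mm across, 5 mm thick, on which the cap's flange lands; it yields 1 mm for each 3 N, at most 4 mm, then is hard. Origin: centre of its underside, 117 mm above the table when not squashed
- pill_case: bystander: flat seven-lid rainbow pill case, 154 x 34 x 23 mm, long side along its x; origin centre of underside
- steel_pillbox: bystander: small stainless pillbox with a wire clip, 62 x 46 x 22 mm; origin centre of underside
- tray: bystander: white ceramic tray at the back, 120 x 220 x 16 mm; origin centre of underside
- inhaler: bystander: L-shaped grey inhaler lying on the tray, about 110 x 34 x 30 mm; origin centre of underside
- basket: bystander: wicker-style hard plastic basket at the left side, 150 x 110 x 75 mm, with a jar in it; origin centre of underside
- tumbler: bystander: steel tumbler at the right side, 72 mm across, 100 mm tall; origin centre of underside
- syrup_bottle: bystander: amber bottle at the right side, 54 mm across, 120 mm tall; origin centre of underside
Not all that is in view belongs to the job. Leave any pink look-alike of the cap alone.

How it is judged (in metres and radians):
On the way, in this order (a step that is already met when the one before it is completed fails the run):
1. the cap has been slid out through the open end of the keeper (x of cap in the frame of keeper below -0.072 m), for 0.05 s.
2. the cap has clicked home: its lip is under the bumps, level on the seal (z of cap in the frame of seat below 0.002 m and horizontal distance between cap and seat below 0.004 m and angle between cap's own z axis and vertical below 0.1 rad), for 0.1 s.
At the end, for the whole second after the job is handed in: The cap is home on the mouthpiece (underside within 2 mm of the free seal face or lower, within 4 mm of the centre line, upright within 0.1 rad), the gripper is still on it and it is pressed on the seal with more than 5 N and less than 30 N, and it keeps still, through the last second (all of step 2 and z of cap in the frame of seat above -0.01 m and contact force between cap and seal between 5 and 30 N and contact force between the fingers and cap above 2 N and linear speed of cap below 0.02 m/s); the arm keeps its last pose, push and grip.
It fails at once if another thing on the table is shifted by more than 30 mm (distance of any of pill_case, steel_pillbox, tray, inhaler, basket, tumbler, syrup_bottle from where it was at the start of the episode above 0.03 m).
It also fails if it takes over 58 s, if anything falls off the work surface, if the arm or the gripper's body presses on something with over 40 N, if the wrist force passes 120 N, or if a joint passes its speed limit or range.

## Robot

A 7-joint arm with a two-finger parallel gripper is mounted at the origin on the work surface. World frame = base frame: x ahead of the robot, y to its left, z up, the work surface at z = 0. Lengths are in mm, angles in rad, forces in N, time in s.
With the tool pointing down it reaches from about 350 to 900 mm from the base axis. Payload 7.2 kg.
Tool frame: the origin (TCP) lies midway between the tips of the shut fingers; the grasp point (between the pads) lies 19 mm behind it; z points along the fingers, y is the line along which they close (so a half turn about z gives the same grasp; the last joint's range is limited). The gripper opens to 85 mm and grips with 20 to 120 N. Pads are 22 mm wide; open, the fingers measure 114 mm over their backs; the gripper's body (76 mm by 85 mm) begins 54 mm behind the grasp point. The pads swing forward as they close: fully open they stand 13 mm farther back than shut.
Start: joints at [-1.337, 0.411, -0.013, 1.596, 0.006, 1.134, -0.082], TCP at [185.784, 596.753, 209.097] pointing down, gripper open.
Joint ranges: [-2.95, 2.95], [-0.29, 1.99], [-1.47, 1.44], [0.14, 2.54], [-1.03, 4.17], [0.13, 1.85], [-2.86, 2.86]. Speed limits (rad/s): [2.39, 2.39, 3.01, 3.01, 3.14, 3.14, 3.14].

## Interface

Orientations are given as a unit quaternion [x, y, z, w].
In Python, from plant import env, cams, sign_off gives the robot as it stands.
- The arm moves only by the tool move_arm, never from a script. Its arguments are lists of equal length, an entry for each row: "gripper": the finger opening in mm, from 0 to 85.4; "slide": the shift along the tool's x, y, z in parts of the range, where 1.0 means 0.6 m, a list of three; "yaw": the turn about the tool's z in shares of 90 degrees (1.0 is 90 degrees). In form: {"gripper": [gripper, ...], "slide": [[dx, dy, dz], ...], "yaw": [yaw, ...]}. A call has 1 to 5 rows; each row is the pose to reach, as a shift and turn from the pose commanded when the call began, along the tool's axes at that moment; what a row does not reach only later rows make up. A row lasts 1/12 s, in which the tool goes at most 41.7 mm and 7.16 degrees, less where a joint would pass 70% of its speed; a pose out of reach is approached as far as the arm can. A call with a gripper value outside its range is refused whole. The fingers move at their own pace and stop on an object; "newtons" is the grip in N (left out, the last holds). Time passes only in rows, so rows that repeat a pose let the fingers close. It gives the time, the measured TCP pose, the force, the opening and the grip force at its end, in the units of the state.
- env.observe(): the state, without advancing time (a new reading comes with each control period).
- cams.grab_frame(name): name is "scene" or "top" or "wrist"; returns a dict with "image" (420x560x3 uint8, red, green, blue), "z_map" (420x560 float32, mm along the optical axis (not along the pixel's ray), 0 where there is no reading), "fx", "fy", "cx", "cy" (pixels), "k1" (the pictures are not rectified: a ray, as slopes to the right and down, at radius r is drawn at 1 + k1 r^2 times it, then the intrinsics apply), "T" (4x4, takes a point from camera to world coordinates). Camera axes: x right, y down, z forward; pixel columns grow to the right and rows downward; lengths in mm; the calibration is good to about 2 mm. A picture is of the moment at which its call begins.
- sign_off(): hands the job in; it is judged then, once.
Trained networks look in the newest picture that a camera, given by its name, has taken for a name from the list of things; names that differ only in an ending like _2 or _b are one class to them, and where a whole thing is asked for, a point or a joint stands for the part that bears it (a point fixed in the world has none). Each returns a list of dicts, best first, with "confidence" (0 to 1); they miss things now and then, are a little off and sometimes report something else, mostly with a low value. They report only what shows in the picture. A call takes as long as a camera call. They do not tell look-alikes from the thing itself.
- cams.recognise(camera, query): "at" ([column, row] in pixels, amid what is visible of it).
- cams.silhouettes(camera, query): "pixels" (420x560 bool, what is visible of it) and "at" ([column, row] in pixels, amid what is visible of it).
The state is a dict: "time_s": time; "q": joint angles; "qvel": joint speeds; "effort": joint torques, N m; "ee_pos": TCP position; "ee_rot": TCP orientation; "ft_force": force on the tool from outside, world axes, zero at the start; "moment": the same for the moment, N m; "grip_width": finger opening in mm; "grasp_force": force on a finger pad.
Only numpy, scipy, OpenCV 4.12 (cv2) and the standard library are available. Lean on these libraries where they do the work, as an engineer would, in place of code of your own. Each camera call takes 0.05 s, during which the arm holds its last target. There are 200 camera calls.

## Working session

There is one attempt and no reset: what is moved stays moved. The work goes in short steps, Python scripts to look and compute and a tool call to move; the robot and the scene stay as the last step left them, time stands still between calls to the robot, and variables do not carry over. Pictures are saved under pics/ and viewed, at most 10 in all, crops included, and the job is handed in when it is done.

Besides the shell and the picture viewer there is one more tool, called after ">>>" by a JSON object that holds its "op" and its "data". move_arm: Moves the arm, as the interface text tells. Its arguments: {"type":"object","properties":{"gripper":{"type":"array"},"slide":{"type":"array"},"yaw":{"type":"array"},"newtons":{"type":"number"}},"required":["gripper","slide","yaw"]}

```bash
mkdir -p pics; cat > h.py <<'E'
import numpy as np,cv2
from plant import env,cams,sign_off
def grab(n,save=None):
    f=cams.grab_frame(n)
    if save: cv2.imwrite('pics/'+save,f['image'][:,:,::-1])
    return f
def world(f,uv,z=None):
    uv=np.atleast_2d(np.array(uv,float))
    K=np.array([[f['fx'],0,f['cx']],[0,f['fy'],f['cy']],[0,0,1]])
    s=cv2.undistortPoints(uv.reshape(-1,1,2),K,np.array([f['k1'],0,0,0.])).reshape(-1,2)
    c,r=np.round(uv).astype(int).T
    T=np.array(f['T']); d=np.c_[s,np.ones(len(s))]
    if z is None: lam=f['z_map'][r,c]
    else:
        w=d@T[:3,:3].T; lam=(z-T[2,3])/w[:,2]
    return (d*np.reshape(lam,(-1,1)))@T[:3,:3].T+T[:3,3]
E
python3 - <<'E'
from h import *
s=env.observe();print(s)
for n in('scene','top'):
    f=grab(n,n+'.png');print(n,f['T'],f['fx'],f['k1'])
    for q in('cap','keeper','spacer','seal','tumbler','pill_case','steel_pillbox','syrup_bottle','basket','tray'):
        for d in cams.recognise(n,q)[:3]:print(q,np.round(d['at']),round(d['confidence'],2),np.round(world(f,d['at'])[0]))
E
```

```text
{'time_s': 0.0, 'q': array([-1.33722746,  0.41188081, -0.01271758,  1.59703962,  0.0056294 ,
        1.1342844 , -0.08218816]), 'qvel': array([-0.00083582, -0.00016536, -0.00152598, -0.00096835, -0.00073748,
       -0.00100401, -0.00204692]), 'effort': array([-5.97593134e-04, -6.00635004e+01,  6.81998301e-01, -2.99412256e+01,
        1.37805945e-02,  1.07465926e-02,  1.89445404e-05]), 'ee_pos': array([185.64883412, 596.24492898, 208.26677801]), 'ee_rot': array([ 1.50285836e-01,  9.88642274e-01, -7.86584880e-04, -5.07791400e-05]), 'ft_force': array([ 0.93767895,  0.49961131, -0.41203179]), 'moment': array([-0.00345211,  0.01072844,  0.03570637]), 'grasp_force': 0.0, 'grip_width': 85.36330704244041}
scene [[-4.12864047e-01  5.01094302e-01 -7.60557545e-01  1.58197993e+03]
 [ 9.10495585e-01  2.05746422e-01 -3.58700711e-01  4.93406612e+02]
 [-2.32608890e-02 -8.40578914e-01 -5.41189450e-01  8.42637699e+02]
 [ 0.00000000e+00  0.00000000e+00  0.00000000e+00  1.00000000e+00]] 481.9564186826216 -0.0287515809492243
cap [343. 240.] 0.77 [529. 175.  37.]
cap [384. 246.] 0.67 [504. 286.  27.]
cap 
[... 802 characters left out ...]
9833148e-01 -9.88688209e-01  1.30430554e+03]
 [ 0.00000000e+00  0.00000000e+00  0.00000000e+00  1.00000000e+00]] 429.93967676112993 -0.1346974700142604
cap [200. 274.] 0.83 [391. 236.  41.]
cap [225. 237.] 0.8 [499. 166.  40.]
cap [187. 244.] 0.64 [480. 278.  40.]
keeper [218. 238.] 0.77 [500. 190.  11.]
keeper [366. 224.] 0.18 [ 526. -237.  121.]
spacer [362. 222.] 0.66 [ 531. -225.  125.]
tumbler [430. 215.] 0.72 [ 563. -460.    8.]
pill_case [277. 209.] 0.57 [584.  12.  23.]
pill_case [284. 265.] 0.27 [417.  -9.  20.]
syrup_bottle [431. 270.] 0.79 [ 396. -426.   95.]
basket [360. 226.] 0.67 [ 521. -223.  102.]
basket [130. 247.] 0.62 [471. 463.   8.]
tray [287. 159.] 0.82 [744. -21.   3.]
```

```bash
python3 - <<'E'
import cv2,numpy as np
a=cv2.imread('pics/scene.png')
b=cv2.imread('pics/top.png')[190:310,160:320]
cv2.imwrite('pics/crop.png',cv2.resize(b,None,fx=5,fy=5,interpolation=cv2.INTER_CUBIC))
E
```

```text
(no output)
```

View pics/crop.png

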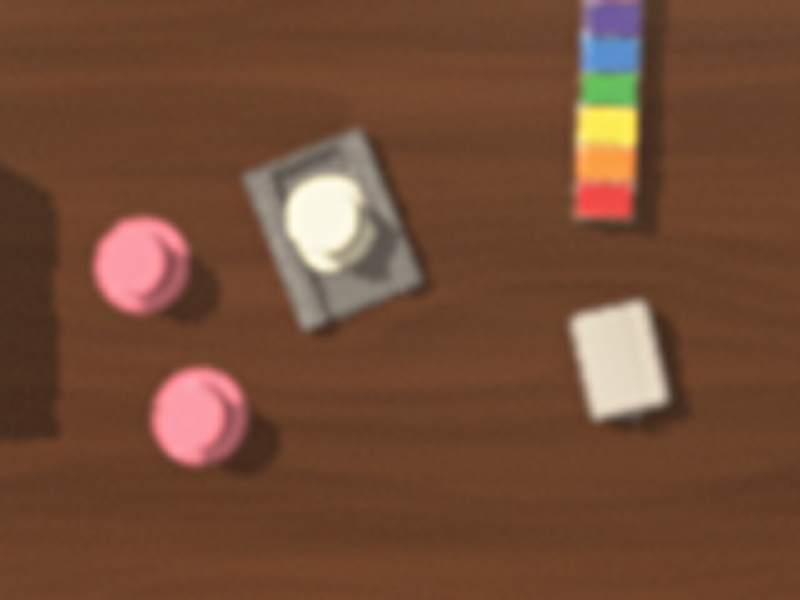

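View pics/scene.png

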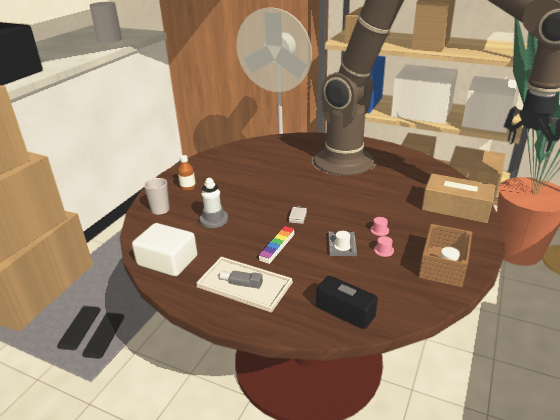

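White cap sits in the grey keeper (top picture ≈(225,237)). The two pink look-alikes are at (187,244) and (200,274), free on the table. White and inside the keeper fits the description, and the crop confirms it. The two cameras disagree by about 25 mm in x, so I'll check that next.

```bash
python3 - <<'E'
from h import *
from scipy.optimize import least_squares
for n in('scene','top'):
    f=grab(n);print(n,f['cx'],f['cy'],f['fy'],f['fx'],f['k1'])
    P=[[300,300],[330,200],[240,240],[390,200],[420,235]] if n=='scene' else [[240,330],[330,300],[330,180],[230,180],[150,200],[100,300]]
    print(np.round(world(f,P),1).tolist())
    # robust centroid of masks
    for q in('cap','steel_pillbox','pill_case','spacer','keeper'):
        for d in cams.silhouettes(n,q)[:3]:
            r,c=np.nonzero(d['pixels']);p=world(f,np.c_[c,r]);z=np.percentile(p[:,2],90);m=abs(p[:,2]-z)<4
            print(q,round(d['confidence'],2),np.round(d['at']),len(r),'ztop',round(z,1),'cen',np.round(p[m].mean(0),1),'x',np.round([p[m,0].min(),p[m,0].max(),p[m,1].min(),p[m,1].max()]),f['image'][r,c].mean(0).round())
E
```

```text
scene 284.51020973083513 209.46715510272566 481.9564186826216 481.9564186826216 -0.0287515809492243
[[763.8, 143.4, -0.1], [284.4, 49.7, -2.0], [598.8, -118.4, -0.5], [214.0, 234.1, 0.9], [369.7, 363.4, -1.9]]
cap 0.74 [383. 244.] 269 ztop 36.4 cen [489.8 283.9  35.6] x [466. 509. 266. 302.] [227. 142. 154.]
cap 0.72 [344. 239.] 294 ztop 40.4 cen [512.9 168.1  39.5] x [490. 535. 148. 188.] [222. 218. 203.]
cap 0.58 [378. 226.] 252 ztop 36.4 cen [397.3 248.3  35.6] x [378. 418. 230. 267.] [226. 141. 153.]
steel_pillbox 0.78 [300. 213.] 238 ztop 23.4 cen [429.8  -5.1  22. ] x [397. 462. -27.  21.] [210. 199. 183.]
pill_case 0.98 [274. 245.] 539 ztop 24.6 cen [593.   -1.1  23. ] x [515. 667. -19.  18.] [186. 166. 153.]
pill_case 0.54 [300. 213.] 248 ztop 23.5 cen [429.   -6.5  22. ] x [392. 462. -33.  21.] [209. 197. 181.]
pill_case 0.28 [341. 238.] 269 ztop 40.4 cen [513.2 168.8  39.5] x [492. 535. 149. 188.] [230. 226. 210.]
spacer 0.74 [214. 208.] 969 ztop 123.1 cen [ 545.9 -241.8  121.8] x [ 516.  564. -270. -222.] [163. 158. 149.]
keeper 0.79 [338. 247.] 457 ztop 13.9 cen [515.7 16
[... 416 characters left out ...]
cen [484.8 282.6  36.3] x [464. 503. 264. 300.] [226. 135. 143.]
cap 0.51 [226. 235.] 222 ztop 42.1 cen [509.3 166.6  40.5] x [490. 526. 147. 186.] [232. 226. 205.]
steel_pillbox 0.83 [282. 263.] 363 ztop 24.6 cen [426.3  -7.8  23. ] x [392. 457. -35.  18.] [209. 195. 175.]
pill_case 0.56 [280. 209.] 600 ztop 25.8 cen [585.   -2.5  24.2] x [511. 663. -20.  14.] [172. 139. 115.]
pill_case 0.46 [222. 236.] 587 ztop 14.8 cen [507.9 166.6  13.4] x [453. 562. 117. 215.] [138. 129. 117.]
spacer 0.92 [363. 224.] 701 ztop 138.0 cen [ 534.2 -240.4  137.6] x [ 523.  551. -260. -229.] [144. 137. 121.]
keeper 0.77 [227. 244.] 632 ztop 14.5 cen [506.6 166.9  13.2] x [447. 562. 114. 218.] [136. 126. 115.]
```

The rows are not in the units I measure in: shifts go in shares of 0.6 m and turns go in shares of 90 degrees. I convert before sending: -165 mm / 600 = -0.275, -132 mm / 600 = -0.22.

>>> {"op": "move_arm", "data": {"gripper": [85, 85, 85, 85, 85], "slide": [[-0.055, -0.04, 0], [-0.11, -0.08, 0], [-0.165, -0.12, 0], [-0.22, -0.16, 0], [-0.275, -0.1967, 0]], "yaw": [0, 0, 0, 0, 0]}}

```text
time_s: 2.12
ee_pos: [309.1, 433.2, 209.3]
ee_rot: [0.15, 0.989, 0.0, 0.0]
ft_force: [1.0, -0.3, -0.0]
grip_width: 84.9
grasp_force: 0.0
```

Converted, -165 mm / 600 = -0.275, -132 mm / 600 = -0.22, -35 degrees / 90 = -0.3889.

>>> {"op": "move_arm", "data": {"gripper": [85, 85, 85, 85, 85], "slide": [[-0.055, -0.04, 0], [-0.11, -0.08, 0], [-0.165, -0.12, 0], [-0.22, -0.16, 0], [-0.275, -0.1967, 0]], "yaw": [-0.0778, -0.1556, -0.2333, -0.3111, -0.3889]}}

```text
time_s: 2.53
ee_pos: [421.4, 284.8, 209.4]
ee_rot: [-0.131, 0.991, 0.0, 0.0]
ft_force: [0.7, 1.6, 0.1]
grip_width: 84.9
grasp_force: 0.0
```

```bash
cat >> h.py <<'E'
from scipy.spatial.transform import Rotation as Ro
def rel(target,yaw_y=None):
    s=env.observe();R=Ro.from_quat(s['ee_rot']).as_matrix()
    print('t',s['time_s'],'pos',np.round(s['ee_pos'],1),'zaxis',R[:,2].round(4),'yaw_y',round(np.degrees(np.arctan2(R[1,1],R[0,1])),2),'F',s['ft_force'].round(2),'grip',round(s['grip_width'],1),round(s['grasp_force'],1))
    print('slide',np.round(R.T@(np.array(target)-s['ee_pos']),1))
E
python3 -c "
from h import *
rel([510,167,208])"
```

```text
t 2.5333 pos [421.4 284.8 209.4] zaxis [ 4.e-04  5.e-04 -1.e+00] yaw_y 105.01 F [0.68 1.56 0.15] grip 84.9 0.0
slide [ -55.  -136.7    1.4]
```

Converted, -135 mm / 600 = -0.225, -102 mm / 600 = -0.17, -7 degrees / 90 = -0.0778.

>>> {"op": "move_arm", "data": {"gripper": [85, 85, 85, 85, 85], "slide": [[-0.0233, -0.0567, 0], [-0.0467, -0.1133, 0], [-0.07, -0.17, 0], [-0.09, -0.225, 0], [-0.09, -0.225, 0]], "yaw": [-0.0333, -0.0778, -0.0778, -0.0778, -0.0778]}}

```text
time_s: 2.95
ee_pos: [511.1, 162.0, 209.5]
ee_rot: [-0.184, 0.983, -0.002, 0.001]
ft_force: [-0.1, -0.4, -0.6]
grip_width: 85.2
grasp_force: 0.0
```

```bash
python3 - <<'E'
from h import *
rel([510,167,208])
f=grab('wrist','w1.png');g=grab('top','t1.png')
print(np.round(f['T'],3))
np.savez('w1.npz',z=f['z_map'],i=f['image'],T=f['T'],**{k:f[k] for k in('fx','fy','cx','cy','k1')})
for n,ff in(('wrist',f),):
  for q in('cap','keeper'):
    for d in cams.silhouettes(n,q)[:2]:
        r,c=np.nonzero(d['pixels']);p=world(ff,np.c_[c,r])
        z=np.percentile(p[:,2],90);m=abs(p[:,2]-z)<3
        if q=='keeper': m=(abs(p[:,2]-12.5)<3)
        (cc,sz,a)=cv2.minAreaRect(p[m][:,:2].astype(np.float32))
        print(n,q,d['confidence'],len(r),z,p[m].mean(0).round(1),np.round(cc,1),np.round(sz,1),round(a,1),cv2.minEnclosingCircle(p[m][:,:2].astype(np.float32)),f['image'][r,c].mean(0).round())
E
```

```text
t 2.95 pos [511.1 162.  209.5] zaxis [ 0.0027 -0.0029 -1.    ] yaw_y 111.17 F [-0.09 -0.43 -0.57] grip 85.2 0.0
slide [-0.8  5.   1.5]
[[-3.61000e-01  8.85000e-01  2.92000e-01  4.34566e+02]
 [ 9.32000e-01  3.44000e-01  1.11000e-01  1.34089e+02]
 [-2.00000e-03  3.12000e-01 -9.50000e-01  3.72767e+02]
 [ 0.00000e+00  0.00000e+00  0.00000e+00  1.00000e+00]]
wrist cap 0.87 1569 39.47116238778939 [509.4 167.9  38.7] [509.7 168. ] [40.2 40.1] 1.0 ((509.8379821777344, 168.24693298339844), 20.610275268554688) [233. 231. 217.]
wrist cap 0.87 2069 35.54995408853193 [392.6 246.2  34.8] [392.6 246.9] [41.2 39.4] 70.9 ((392.82806396484375, 246.68792724609375), 20.746074676513672) [229. 154. 164.]
```

View pics/w1.png

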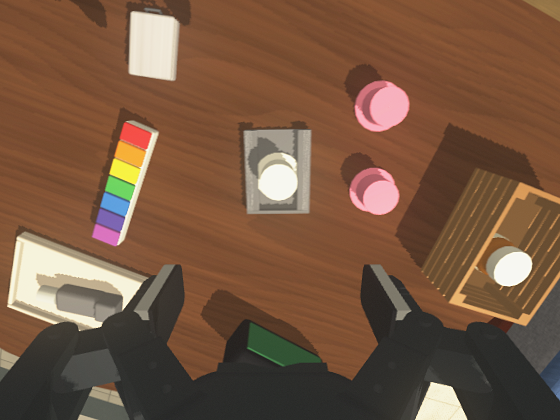

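Wrist view: white cap at (278,178) in the keeper (243–311 × 128–213). The keeper's closed end is at the bottom and its mouth at the top, facing -x. The pink caps are at (382,105) and (374,191), to be left alone.

```bash
python3 - <<'E'
from h import *
D=np.load('w1.npz');f=dict(z_map=D['z'],T=D['T'],**{k:float(D[k]) for k in('fx','fy','cx','cy','k1')})
r,c=np.mgrid[115:228,230:325];uv=np.c_[c.ravel(),r.ravel()]
p=world(f,uv)
m=(p[:,2]>10)&(p[:,2]<15)&(np.hypot(p[:,0]-509.8,p[:,1]-168)<75)
q=p[m][:,:2].astype(np.float32);print(m.sum(),cv2.minAreaRect(q),np.median(p[m][:,2]))
# floor on both sides
R=np.radians(22);e=np.array([np.cos(R),np.sin(R)]);n=np.array([-e[1],e[0]])
for a in(20,21,22,23,24):
    R=np.radians(a);e=np.array([np.cos(R),np.sin(R)]);n=np.array([-e[1],e[0]]);d=q-[509.8,168]
    print(a,np.percentile(d@n,[.5,1,2,98,99,99.5]).round(1),np.percentile(d@e,[.5,1,2,98,99,99.5]).round(1))
E
```

```text
2120 ((505.9149475097656, 166.71160888671875), (99.79561614990234, 75.11775207519531), 21.74179458618164) 11.244013228334893
20 [-38.1 -37.1 -37.   37.1  37.7  38.1] [-54.6 -53.6 -52.4  44.9  45.5  45.8]
21 [-37.3 -37.1 -36.6  37.   37.4  37.7] [-54.2 -53.2 -52.1  45.1  45.4  45.5]
22 [-37.  -36.8 -36.5  37.1  37.5  37.7] [-53.7 -53.4 -52.4  45.   45.4  45.5]
23 [-37.3 -37.  -36.5  37.2  37.4  38.3] [-53.8 -53.1 -52.1  44.9  45.5  45.8]
24 [-37.9 -37.4 -36.7  37.6  38.1  39. ] [-54.2 -53.2 -52.2  45.1  45.8  46.3]
```

Converted, 140 mm / 600 = 0.2333, 120 mm / 600 = 0.2.

>>> {"op": "move_arm", "data": {"gripper": [85, 85, 85, 85, 85], "slide": [[-0.0017, 0.005, 0.0667], [-0.0017, 0.005, 0.1333], [-0.0017, 0.005, 0.2], [-0.0017, 0.005, 0.2333], [-0.0017, 0.005, 0.2333]], "yaw": [0, 0, 0, 0, 0]}}

```text
time_s: 3.57
ee_pos: [502.8, 173.3, 64.7]
ee_rot: [-0.19, 0.982, -0.001, -0.004]
ft_force: [-0.8, 0.9, -0.1]
grip_width: 85.2
grasp_force: 0.0
```

```bash
python3 -c "
from h import *
rel([509.8,168.1,12])"
```

```text
t 3.5667 pos [502.8 173.3  64.7] zaxis [-0.0077 -0.0028 -1.    ] yaw_y 111.88 F [-0.8   0.86 -0.13] grip 85.2 0.0
slide [-5.  -7.5 52.7]
```

Converted, -6 mm / 600 = -0.01, -5 mm / 600 = -0.0083.

>>> {"op": "move_arm", "data": {"gripper": [85, 85, 85], "slide": [[-0.0083, -0.01, 0], [-0.0083, -0.01, 0], [-0.0083, -0.01, 0]], "yaw": [0, 0, 0]}}

```text
time_s: 3.82
ee_pos: [515.6, 169.6, 71.2]
ee_rot: [-0.188, 0.982, 0.0, 0.002]
ft_force: [0.6, -0.9, 0.1]
grip_width: 85.2
grasp_force: 0.0
```

```bash
python3 -c "
from h import *
rel([509.8,168.1,12]);print(env.observe()['qvel'].round(3))"
```

```text
t 3.8167 pos [515.6 169.6  71.2] zaxis [ 0.0035  0.0015 -1.    ] yaw_y 111.69 F [ 0.63 -0.9   0.06] grip 85.2 0.0
slide [ 6.2  0.7 59.2]
[-0.001 -0.007 -0.004  0.013 -0.001 -0.004 -0.003]
```

Converted, 40 mm / 600 = 0.0667, 30 mm / 600 = 0.05.

>>> {"op": "move_arm", "data": {"gripper": [85, 85, 85, 85, 85], "slide": [[0.01, 0.0017, 0.025], [0.01, 0.0017, 0.05], [0.01, 0.0017, 0.0667], [0.01, 0.0017, 0.0667], [0.01, 0.0017, 0.0667]], "yaw": [0, 0, 0, 0, 0]}}

```text
time_s: 4.23
ee_pos: [508.2, 168.0, 29.7]
ee_rot: [-0.188, 0.982, 0.0, 0.0]
ft_force: [-0.2, 0.1, 1.3]
grip_width: 85.2
grasp_force: 0.0
```

```bash
python3 -c "
from h import *
rel([509.8,168.1,12])"
```

```text
t 4.2333 pos [508.2 168.   29.7] zaxis [ 5.e-04  3.e-04 -1.e+00] yaw_y 111.7 F [-0.22  0.09  1.27] grip 85.2 0.0
slide [-1.5 -0.4 17.7]
```

Converted, 16 mm / 600 = 0.0267, 8 mm / 600 = 0.0133.

>>> {"op": "move_arm", "data": {"gripper": [85, 85, 85, 60, 50], "slide": [[-0.0017, 0, 0.0133], [-0.0017, 0, 0.0267], [-0.0017, 0, 0.0267], [-0.0017, 0, 0.0267], [-0.0017, 0, 0.0267]], "yaw": [0, 0, 0, 0, 0], "newtons": 40}}

```text
time_s: 4.65
ee_pos: [508.8, 168.1, 13.1]
ee_rot: [-0.188, 0.982, -0.0, -0.0]
ft_force: [0.4, -0.8, -0.5]
grip_width: 63.3
grasp_force: 0.0
```

>>> {"op": "move_arm", "data": {"gripper": [46, 38, 36, 36, 36], "slide": [[0, 0, 0], [0, 0, 0], [0, 0, 0], [0, 0, 0], [0, 0, 0]], "yaw": [0, 0, 0, 0, 0]}}

```text
time_s: 5.07
ee_pos: [509.0, 168.2, 13.8]
ee_rot: [-0.188, 0.982, 0.0, 0.0]
ft_force: [-0.6, -0.5, 5.0]
grip_width: 37.6
grasp_force: 39.4
```

```bash
python3 -c "
from h import *
rel([509.8,168.1,12]);f=grab('scene')['image'][215:270,310:400,::-1]
w=grab('wrist')['image'][:,:,::-1]
cv2.imwrite('pics/g.png',np.hstack([cv2.resize(f,(491,300)),cv2.resize(w,(400,300))[:,:300]]))"
```

```text
t 5.0667 pos [509.  168.2  13.8] zaxis [ 5.e-04  4.e-04 -1.e+00] yaw_y 111.7 F [-0.57 -0.48  5.01] grip 37.6 39.4
slide [-0.7 -0.4  1.8]
```

View pics/g.png

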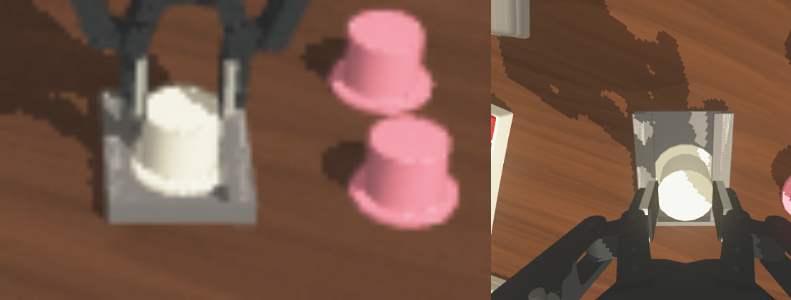

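Converted, 40 mm / 600 = 0.0667, 27 mm / 600 = 0.045.

>>> {"op": "move_arm", "data": {"gripper": [36, 36, 36, 36, 36], "slide": [[0, 0, -0.0017], [0.0083, 0, -0.0017], [0.025, 0, -0.0017], [0.045, 0, -0.0017], [0.0667, 0, -0.0017]], "yaw": [0, 0, 0, 0, 0], "newtons": 70}}

```text
time_s: 5.58
ee_pos: [471.8, 153.4, 14.5]
ee_rot: [-0.188, 0.982, 0.0, 0.001]
ft_force: [-1.1, 0.3, 0.4]
grip_width: 36.9
grasp_force: 51.8
```

Converted, 46 mm / 600 = 0.0767, 36 mm / 600 = 0.06.

>>> {"op": "move_arm", "data": {"gripper": [36, 36, 36, 36, 36], "slide": [[0.02, 0, 0], [0.04, 0, 0], [0.06, 0, 0], [0.0767, 0, 0], [0.0767, 0, 0]], "yaw": [0, 0, 0, 0, 0]}}

```text
time_s: 6.0
ee_pos: [426.0, 135.1, 13.9]
ee_rot: [-0.188, 0.982, -0.0, -0.001]
ft_force: [-0.7, 0.0, -1.3]
grip_width: 36.9
grasp_force: 51.1
```

```bash
python3 - <<'E'
from h import *
rel([429,136,20])
f=grab('scene');g=grab('top')
for n,ff in(('scene',f),('top',g)):
  for d in cams.silhouettes(n,'cap')[:4]:
    r,c=np.nonzero(d['pixels']);col=ff['image'][r,c].mean(0)
    if col[0]-col[1]>40: continue
    p=world(ff,np.c_[c,r]);z=np.percentile(p[:,2],90);m=abs(p[:,2]-z)<3
    print(n,d['confidence'],len(r),z,p[m].mean(0).round(1),p.min(0))
# stud: white-ish points above z 125 near (540,-240)
  P=np.mgrid[0:560,0:420].reshape(2,-1).T;p=world(ff,P)
  ok=(np.hypot(p[:,0]-540,p[:,1]+240)<50)&(ff['z_map'][P[:,1],P[:,0]]>0)
  for lo,hi in((2,30),(60,110),(113,119),(119,126),(134,143),(144,152)):
    k=ok&(p[:,2]>lo)&(p[:,2]<hi);print(n,lo,hi,k.sum(),p[k].mean(0).round(1),p[k].min(0).round(1),p[k].max(0).round(1))
E
```

```text
t 6.0 pos [426.  135.1  13.9] zaxis [-2.5e-03 -9.0e-04 -1.0e+00] yaw_y 111.69 F [-0.69  0.01 -1.29] grip 36.9 51.1
slide [-3.1 -0.2 -6.2]
scene 0.69 243 40.70330285162822 [430.7 137.1  40.1] [402.25239382 106.43118774   0.47932551]
scene 0.19 458 107.62903941884066 [ 400.8 -433.2  108.2] [ 226.22433112 -584.03468362   -1.29787257]
scene 2 30 308 [ 558.5 -231.5   14.5] [ 499.6 -288.7    2. ] [ 587.5 -191.2   29.8]
scene 60 110 266 [ 554.  -234.6   86.9] [ 512.8 -269.8   60.1] [ 570.  -217.1  110. ]
scene 113 119 15 [ 555.9 -241.9  116.1] [ 541.8 -263.5  113. ] [ 561.9 -225.4  118.7]
scene 119 126 71 [ 546.1 -240.5  122.2] [ 514.3 -269.2  119.3] [ 562.2 -220.1  125.2]
scene 134 143 30 [ 545.4 -239.9  137.7] [ 533.2 -259.6  134.3] [ 555.9 -228.3  142.3]
scene 144 152 23 [ 542.4 -243.9  147.7] [ 533.5 -253.6  144.6] [ 553.3 -234.1  150.4]
top 0.53 405 119.28982086564255 [ 395.6 -439.5  119.7] [ 366.92914894 -496.60972371   -5.44215035]
top 0.25 375 35.7856734743516 [761.6   6.1  35.2] [397.40829009 -76.45505287  -2.56569441]
top 2 30 314 [ 531.5 -229.7   14. ] [ 492.  -288.8    2.2] [ 587.4 -192.6   29.2]
top 60 110 105 [ 529.8 -229.8   95. ] [ 510.4 -269.    60.2] [ 564.6 -215.8  109.7]
top 113 119 16 [ 538.5 -240.6  117.6] [ 514.4 -265.9  114.6] [ 559. -221.  119.]
top 119 126 118 [ 536.5 -242.9  122.1] [ 516.2 -268.6  119. ] [ 561.2 -219.9  125.8]
top 134 143 25 [ 536.5 -240.5  139.4] [ 523.5 -257.1  134.2] [ 551.2 -231.6  143. ]
top 144 152 44 [ 537.2 -244.6  147. ] [ 527.8 -255.2  144. ] [ 547.  -232.8  150.1]
```

Converted, -186 mm / 600 = -0.31, -150 mm / 600 = -0.25.

>>> {"op": "move_arm", "data": {"gripper": [36, 36, 36, 36, 36], "slide": [[0, 0, -0.05], [0, 0, -0.1167], [0, 0, -0.1833], [0, 0, -0.25], [0, 0, -0.31]], "yaw": [0, 0, 0, 0, 0]}}

```text
time_s: 6.62
ee_pos: [429.4, 136.4, 202.8]
ee_rot: [-0.188, 0.982, 0.0, 0.001]
ft_force: [1.1, 0.2, -1.2]
grip_width: 37.1
grasp_force: 51.1
```

Converted, -200 mm / 600 = -0.3333, -160 mm / 600 = -0.2667, 24 degrees / 90 = 0.2667.

>>> {"op": "move_arm", "data": {"gripper": [36, 36, 36, 36, 36], "slide": [[-0.005, -0.0667, 0], [-0.01, -0.1333, 0], [-0.015, -0.2, 0], [-0.02, -0.2667, 0], [-0.025, -0.3333, 0]], "yaw": [0, 0.0667, 0.1333, 0.2, 0.2667]}}

```text
time_s: 7.03
ee_pos: [517.9, -45.7, 200.6]
ee_rot: [0.022, 1.0, -0.0, 0.001]
ft_force: [1.1, 0.6, -0.4]
grip_width: 37.0
grasp_force: 51.2
```

```bash
python3 -c "
from h import *
rel([624,-274,200])"
```

```text
t 7.0333 pos [517.9 -45.7 200.6] zaxis [ 1.4e-03 -1.0e-04 -1.0e+00] yaw_y 87.44 F [ 1.08  0.63 -0.41] grip 37.0 51.2
slide [-116.1 -223.3    0.7]
```

Converted, -165 mm / 600 = -0.275, -132 mm / 600 = -0.22, 18 degrees / 90 = 0.2.

>>> {"op": "move_arm", "data": {"gripper": [36, 36, 36, 36, 36], "slide": [[-0.0283, -0.055, 0], [-0.0567, -0.11, 0], [-0.085, -0.165, 0], [-0.1133, -0.22, 0], [-0.1417, -0.275, 0]], "yaw": [0.0556, 0.1111, 0.1556, 0.2, 0.2]}}

```text
time_s: 7.45
ee_pos: [596.2, -213.8, 199.9]
ee_rot: [0.178, 0.984, -0.0, 0.0]
ft_force: [0.7, 0.5, 0.1]
grip_width: 37.4
grasp_force: 51.2
```

```bash
python3 -c "
from h import *
rel([624,-274,200])"
```

```text
t 7.45 pos [ 596.2 -213.8  199.9] zaxis [ 2.e-04 -3.e-04 -1.e+00] yaw_y 69.5 F [0.68 0.47 0.11] grip 37.4 51.2
slide [-47.1 -46.6  -0.1]
```

Converted, -47 mm / 600 = -0.0783, -24 mm / 600 = -0.04.

>>> {"op": "move_arm", "data": {"gripper": [36, 36, 36, 36, 36], "slide": [[-0.04, -0.0383, 0], [-0.0783, -0.0783, 0], [-0.0783, -0.0783, 0], [-0.0783, -0.0783, 0], [-0.0783, -0.0783, 0]], "yaw": [0, 0, 0, 0, 0]}}

```text
time_s: 7.87
ee_pos: [622.9, -272.3, 199.4]
ee_rot: [0.176, 0.984, 0.0, -0.001]
ft_force: [1.2, 0.4, -0.0]
grip_width: 37.0
grasp_force: 51.2
```

```bash
python3 - <<'E'
from h import *
rel([624,-274,200])
f=grab('wrist','w2.png')
P=np.mgrid[0:560,0:420].reshape(2,-1).T;p=world(f,P)
np.savez('w2.npz',z=f['z_map'],T=f['T'],i=f['image'],**{k:f[k] for k in('fx','fy','cx','cy','k1')})
print(np.round(f['T'],3))
for d in cams.silhouettes('wrist','cap')[:3]:
    r,c=np.nonzero(d['pixels']);q=world(f,np.c_[c,r]);z=np.percentile(q[:,2],80);m=abs(q[:,2]-z)<3
    print('cap',d['confidence'],d['at'],len(r),z,q[m].mean(0).round(1),cv2.minEnclosingCircle(q[m][:,:2].astype(np.float32)))
for lo,hi in((116,119),(119,124),(128,132),(132,143),(147,151)):
    k=(np.hypot(p[:,0]-540,p[:,1]+243)<35)&(p[:,2]>lo)&(p[:,2]<hi)
    print(lo,k.sum(),P[k].mean(0).round(),p[k].mean(0).round(1),cv2.minEnclosingCircle(p[k][:,:2].astype(np.float32)),p[k].min(0).round(1),p[k].max(0).round(1))
E
```

```text
t 7.8667 pos [ 622.9 -272.3  199.4] zaxis [-9.e-04  5.e-04 -1.e+00] yaw_y 69.7 F [ 1.18  0.42 -0.05] grip 37.0 51.2
slide [-1.6 -1.2 -0.6]
[[ 3.47000e-01  8.92000e-01  2.90000e-01  5.46578e+02]
 [ 9.38000e-01 -3.30000e-01 -1.06000e-01 -2.44279e+02]
 [ 1.00000e-03  3.09000e-01 -9.51000e-01  3.62891e+02]
 [ 0.00000e+00  0.00000e+00  0.00000e+00  1.00000e+00]]
cap 0.94 [270.5, 251.3] 7347 224.0415227501845 [ 621.7 -271.9  223.8] ((621.99951171875, -272.8717346191406), 21.27947425842285)
116 27 [266.  91.] [ 536.2 -244.9  118.7] ((537.359130859375, -245.05813598632812), 23.316736221313477) [ 514.4 -267.8  117.5] [ 557.4 -224.6  119. ]
119 1920 [267.  93.] [ 537.4 -244.9  120.6] ((537.77734375, -245.1076202392578), 23.829580307006836) [ 514.1 -268.8  119. ] [ 561.4 -221.8  122.7]
128 94 [267.  96.] [ 540.  -245.1  130.9] ((538.10107421875, -245.33236694335938), 15.969260215759277) [ 522.2 -261.   128.5] [ 553.7 -229.7  132. ]
132 504 [266.  94.] [ 538.2 -245.3  137.8] ((537.7467041015625, -245.40603637695312), 15.497105598449707) [ 522.5 -260.3  132. ] [ 553.1 -230.2  143. ]
147 411 [266.  92.] [ 537.7 -245.1  147.8] ((537.7706909179688, -245.15469360351562), 8.403854370117188) [ 529.5 -253.5  147. ] [ 546.2 -236.9  149.5]
```

View pics/w2.png

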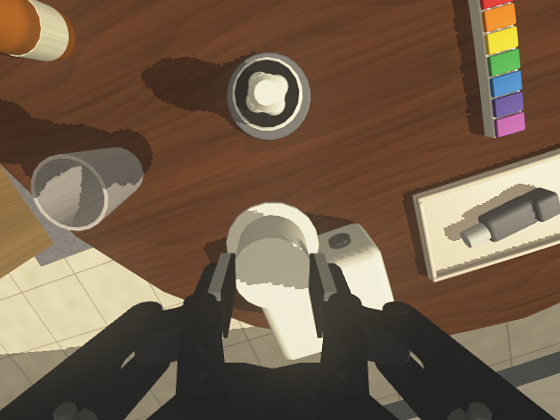

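Wrist view: the held cap is at (270,251), gripped and upright, and the mouthpiece tip is at (267,93), clear of everything. Next I'll refine the cap's centre and tilt.

```bash
python3 - <<'E'
from h import *
D=np.load('w2.npz');f=dict(z_map=D['z'],T=D['T'],**{k:float(D[k]) for k in('fx','fy','cx','cy','k1')})
P=np.mgrid[200:340,195:340].reshape(2,-1).T;p=world(f,P)
n=np.hypot(p[:,0]-622,p[:,1]+272.5)
k=(abs(p[:,2]-224)<2)&(n<22);q=p[k]
print(k.sum(),np.linalg.lstsq(np.c_[q[:,:2]-[622,-272.5],np.ones(k.sum())],q[:,2],rcond=None)[0].round(4))
h=cv2.convexHull(q[:,:2].astype(np.float32))[:,0];A=np.c_[2*h,np.ones(len(h))];s=np.linalg.lstsq(A,(h**2).sum(1),rcond=None)[0];print('top circle',s[:2],np.sqrt(s[2]+s[:2]@s[:2]))
k=(p[:,2]>186)&(p[:,2]<197)&(n<32)&(n>22);q=p[k];print(k.sum(),np.median(q[:,2]))
t=abs(q[:,2]-np.median(q[:,2]))<2;h=cv2.convexHull(q[t][:,:2].astype(np.float32))[:,0];r=np.hypot(*(h-[622,-272.5]).T);h=h[r>26];A=np.c_[2*h,np.ones(len(h))];s=np.linalg.lstsq(A,(h**2).sum(1),rcond=None)[0];print('flange',s[:2],np.sqrt(s[2]+s[:2]@s[:2]),len(h))
E
```

```text
4336 [-5.500000e-03  3.300000e-03  2.238073e+02]
top circle [ 622.6213551  -272.35614987] 20.423334040270053
1258 191.35408818428596
flange [ 622.38036983 -272.0351701 ] 27.14804538440202 35
```

Converted, 88 mm / 600 = 0.1467, 60 mm / 600 = 0.1.

>>> {"op": "move_arm", "data": {"gripper": [36, 36, 36, 36, 36], "slide": [[0.05, -0.0017, 0], [0.1, -0.005, 0], [0.1467, -0.0067, 0], [0.1467, -0.0067, 0], [0.1467, -0.0067, 0]], "yaw": [0, 0, 0, 0, 0], "newtons": 100}}

```text
time_s: 8.38
ee_pos: [538.4, -244.2, 201.1]
ee_rot: [0.175, 0.984, 0.001, 0.001]
ft_force: [0.9, 0.5, -0.8]
grip_width: 37.0
grasp_force: 51.2
```

Converted, 20 mm / 600 = 0.0333, 10 mm / 600 = 0.0167.

>>> {"op": "move_arm", "data": {"gripper": [36, 36, 36, 36], "slide": [[0, 0, 0.0167], [0, 0, 0.0333], [0, 0, 0.0333], [0, 0, 0.0333]], "yaw": [0, 0, 0, 0]}}

```text
time_s: 8.72
ee_pos: [538.8, -245.5, 178.6]
ee_rot: [0.176, 0.984, -0.0, -0.001]
ft_force: [-0.0, -0.6, -1.3]
grip_width: 37.1
grasp_force: 51.2
```

```bash
python3 -c "
from h import *
rel([538.1,-245.2,160])"
```

```text
t 8.7167 pos [ 538.8 -245.5  178.6] zaxis [-2.4e-03  3.0e-04 -1.0e+00] yaw_y 69.72 F [-0.03 -0.58 -1.33] grip 37.1 51.2
slide [ 0.7  0.1 18.6]
```

Converted, 27 mm / 600 = 0.045, 24 mm / 600 = 0.04.

>>> {"op": "move_arm", "data": {"gripper": [30, 30, 30, 30, 30], "slide": [[0, 0, 0.0133], [0, 0, 0.0267], [0, 0, 0.04], [0, 0, 0.045], [0, 0, 0.045]], "yaw": [0, 0, 0, 0, 0], "newtons": 90}}

```text
time_s: 9.13
ee_pos: [538.2, -245.6, 151.7]
ee_rot: [0.176, 0.984, 0.0, -0.001]
ft_force: [0.2, 0.5, 0.1]
grip_width: 34.7
grasp_force: 89.7
```

```bash
python3 -c "
from h import *
rel([538.1,-245.2,133])"
```

```text
t 9.1333 pos [ 538.2 -245.6  151.7] zaxis [-2.e-03  5.e-04 -1.e+00] yaw_y 69.69 F [0.19 0.5  0.15] grip 34.7 89.7
slide [ 0.2  0.3 18.7]
```

Converted, 8 mm / 600 = 0.0133, 6 mm / 600 = 0.01.

>>> {"op": "move_arm", "data": {"gripper": [30, 30, 30, 30, 30], "slide": [[0, 0, 0.0033], [0, 0, 0.0067], [0, 0, 0.01], [0, 0, 0.0133], [0, 0, 0.0133]], "yaw": [0, 0, 0, 0, 0]}}

```text
time_s: 9.55
ee_pos: [538.8, -245.7, 144.9]
ee_rot: [0.176, 0.984, 0.0, -0.0]
ft_force: [-0.8, 0.4, 0.0]
grip_width: 34.8
grasp_force: 89.7
```

Converted, 3 mm / 600 = 0.005, 2 mm / 600 = 0.0033.

>>> {"op": "move_arm", "data": {"gripper": [30, 30, 30], "slide": [[0, 0, 0.0033], [0, 0, 0.005], [0, 0, 0.005]], "yaw": [0, 0, 0]}}

```text
time_s: 9.8
ee_pos: [539.8, -246.1, 143.4]
ee_rot: [0.176, 0.984, 0.0, 0.001]
ft_force: [-1.1, 0.6, 7.9]
grip_width: 34.9
grasp_force: 90.7
```

Converted, 3 mm / 600 = 0.005, 2 mm / 600 = 0.0033.

>>> {"op": "move_arm", "data": {"gripper": [30, 30, 30], "slide": [[0, 0, 0.0033], [0, 0, 0.005], [0, 0, 0.005]], "yaw": [0, 0, 0]}}

```text
time_s: 10.05
ee_pos: [539.6, -246.0, 140.3]
ee_rot: [0.176, 0.984, 0.0, 0.001]
ft_force: [-2.5, 0.5, 6.1]
grip_width: 34.9
grasp_force: 90.3
```

```bash
python3 - <<'E'
from h import *
rel([538.1,-245.2,133])
f=grab('wrist');cv2.imwrite('pics/w3.png',f['image'][:,:,::-1])
d=cams.silhouettes('wrist','cap')[0];r,c=np.nonzero(d['pixels']);q=world(f,np.c_[c,r]);z=np.percentile(q[:,2],80);m=abs(q[:,2]-z)<3
print(d['confidence'],z,q[m].mean(0),cv2.minEnclosingCircle(q[m][:,:2].astype(np.float32)))
E
```

```text
t 10.05 pos [ 539.6 -246.   140.3] zaxis [ 2.e-03 -1.e-04 -1.e+00] yaw_y 69.7 F [-2.48  0.5   6.07] grip 34.9 90.3
slide [1.7 0.3 7.3]
0.82 164.82797656424947 [ 537.99541189 -245.39650355  164.47630066] ((539.9743041992188, -245.09780883789062), 21.06144142150879)
```

View pics/w3.png

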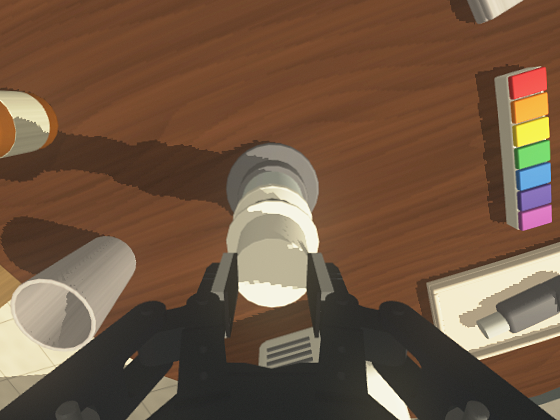

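The cap sits squarely over the mouthpiece at (272,265), about 7 mm above the seat and past the peak resistance. I'll keep pressing, with a small x correction.

Converted, 6 mm / 600 = 0.01, 4 mm / 600 = 0.0067.

>>> {"op": "move_arm", "data": {"gripper": [30, 30, 30, 30], "slide": [[0.0017, 0, 0.0033], [0.0017, 0, 0.0067], [0.0017, 0, 0.01], [0.0017, 0, 0.01]], "yaw": [0, 0, 0, 0]}}

```text
time_s: 10.48
ee_pos: [537.7, -245.3, 132.5]
ee_rot: [0.176, 0.984, 0.0, -0.0]
ft_force: [0.1, -0.8, -2.0]
grip_width: 34.9
grasp_force: 89.9
```

Converted, 2 mm / 600 = 0.0033, 1 mm / 600 = 0.0017.

>>> {"op": "move_arm", "data": {"gripper": [30, 30, 30], "slide": [[0, 0, 0.0017], [0, 0, 0.0033], [0, 0, 0.0033]], "yaw": [0, 0, 0]}}

```text
time_s: 10.73
ee_pos: [537.9, -245.4, 131.1]
ee_rot: [0.176, 0.984, 0.0, -0.0]
ft_force: [-1.3, 1.4, 3.4]
grip_width: 34.8
grasp_force: 91.0
```

Converted, 2 mm / 600 = 0.0033, 1 mm / 600 = 0.0017.

>>> {"op": "move_arm", "data": {"gripper": [30, 30, 30, 30], "slide": [[0, 0, 0.0017], [0, 0, 0.0033], [0, 0, 0.0033], [0, 0, 0.0033]], "yaw": [0, 0, 0, 0]}}

```text
time_s: 11.07
ee_pos: [538.0, -245.5, 129.7]
ee_rot: [0.176, 0.984, 0.0, 0.0]
ft_force: [-3.5, 0.3, 7.9]
grip_width: 34.7
grasp_force: 91.9
```

>>> {"op": "move_arm", "data": {"gripper": [30, 30, 30, 30], "slide": [[0, 0, 0], [0, 0, 0], [0, 0, 0], [0, 0, 0]], "yaw": [0, 0, 0, 0]}}

```text
time_s: 11.4
ee_pos: [538.0, -245.5, 129.7]
ee_rot: [0.176, 0.984, 0.0, 0.0]
ft_force: [-2.9, 1.6, 7.6]
grip_width: 34.8
grasp_force: 91.8
```

Converted, 1.3 mm / 600 = 0.0022, 1 mm / 600 = 0.0017.

>>> {"op": "move_arm", "data": {"gripper": [30, 30, 30, 30, 30], "slide": [[0, 0, 0.0017], [0, 0, 0.0022], [0, 0, 0.0022], [0, 0, 0.0022], [0, 0, 0.0022]], "yaw": [0, 0, 0, 0, 0]}}

```text
time_s: 11.82
ee_pos: [538.0, -245.5, 128.7]
ee_rot: [0.176, 0.984, 0.0, 0.0]
ft_force: [-4.5, 2.4, 10.5]
grip_width: 34.6
grasp_force: 92.4
```

```bash
python3 - <<'E'
from h import *
F=[]
for i in range(4):
    f=grab('wrist');F.append(env.observe()['ft_force'])
print(np.round(F,1));rel([538,-245.4,130])
d=cams.silhouettes('wrist','cap')[0];r,c=np.nonzero(d['pixels']);q=world(f,np.c_[c,r]);z=np.percentile(q[:,2],80);m=abs(q[:,2]-z)<3
print(d['confidence'],z,q[m].mean(0),cv2.minEnclosingCircle(q[m][:,:2].astype(np.float32)))
g=grab('scene');im=g['image'][160:235,180:250,::-1];cv2.imwrite('pics/s4.png',cv2.resize(im,None,fx=6,fy=6))
E
```

```text
[[-5.4  2.2 10.6]
 [-3.9  2.4 10.2]
 [-4.4  1.7 10.1]
 [-3.3  2.5 10.5]]
t 12.0167 pos [ 538.1 -245.5  128.7] zaxis [ 7.e-04  3.e-04 -1.e+00] yaw_y 69.69 F [-3.28  2.49 10.5 ] grip 34.8 92.4
slide [ 0.1  0.1 -1.3]
0.63 153.19816293051502 [ 536.7631208  -245.03466077  152.91329564] ((538.0164794921875, -245.745361328125), 20.620328903198242)
```

View pics/s4.png

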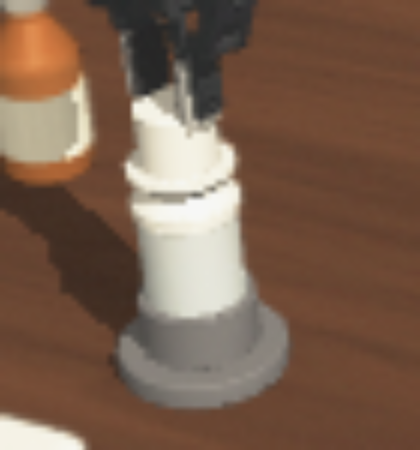

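The cap is fully home (flange on the seal, level), with its top at about 154 mm and a steady push of about 10.5 N. Handing in.

```bash
python3 -c "
from h import *
print(sign_off())"
```

```text
the job is handed in; nothing more can be done
None
```

The cap was slid out of the keeper and pressed home on the mouthpiece, and I handed the job in with the gripper still on it, pushing down at about 10 N; the hand-in returned no verdict.

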